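Free the slit-lamp carriage from its two handed locking screws

ROBOT

A 6-joint arm with a two-finger parallel gripper is mounted at the origin on the work surface. World frame = base frame: x ahead of the robot, y to its left, z up, the work surface at z = 0. Lengths are in m, angles in degrees, forces in N, time in s.
With the tool pointing down it reaches from about 0.375 to 0.9 m from the base axis. Payload 3.1 kg.
Tool frame: the origin (TCP) lies midway between the tips of the shut fingers; the grasp point (between the pads) lies 19 mm behind it; z points along the fingers, y is the line along which they close (so a half turn about z gives the same grasp; the last joint's range is limited). The gripper opens to 87 mm and grips with 3 to 60 N. Pads are 19 mm wide; open, the fingers measure 117 mm over their backs; the gripper's body (75 mm by 190 mm) begins 51 mm behind the grasp point.
Start: joints at [63.913, 30.224, 82.088, -0, 67.689, -10.227], TCP at [0.171, 0.601, 0.223] pointing down, gripper open.
Joint ranges: [-176.69, 176.69], [-43.24, 126.21], [12.49, 139.97], [-82, 262], [0, 151.66], [-163.58, 163.58]. Speed limits (degrees/s): [159.86, 159.86, 180, 180, 180, 180].

INTERFACE

Orientations are given as a 3x3 rotation matrix whose columns are the frame's x, y, z axes.
In Python, from rig import read_state, capture, camera_info, hand_in gives the robot as it stands.
- The arm moves only by the tool drive_tool, never from a script. Its argument "motion" is a list of rows, each a list of 2 entries, a list of its own where there are three numbers: the shift along the tool's x, y, z in mm, then the turn, a rotation vector about the tool's x, y, z in rad. A call has 1 to 5 rows; each row shifts and turns the commanded pose from where the row before left it, along the tool's axes as they then stand; what a row does not reach is not made up. A row lasts 1/10 s, in which the tool goes at most 50 mm and 8.59 degrees, less where a joint would pass 70% of its speed; a pose out of reach is approached as far as the arm can. A call is refused whole if a number of a shift passes 50 or a number of a turn 0.15, either way. A call with a gripper value outside its range is refused whole. "gripper" is the opening, from 0 (shut) to 1 (fully open), set as the call begins (left out, the last holds). The fingers move at their own pace and stop on an object; the grip force is fixed at half the most. Time passes only in rows, so rows that do not move let the fingers close. It gives the time, the measured TCP pose, the force, the opening and the grip force at its end, in the units of the state.
- read_state(): the state, without advancing time (a new reading comes with each control period).
- capture(name): name is "scene" or "side" or "wrist"; returns the picture (420x560x3 uint8, red, green, blue); there is no depth.
- camera_info(name): a dict with "fovy" (degrees; the focal length in pixels is half the picture's height over the tangent of half this angle, whatever the lens; pixels are square), "cx", "cy" (the principal point, pixels), "xyz" and "orientation" of the camera in the world; the wrist camera has in their place "T_tool_cam" (4x4, takes a point from camera to tool coordinates, whose origin is the TCP and whose axes are the flange's). Camera axes: x right, y down, z forward; pixel columns grow to the right and rows downward; lengths in m; the calibration is good to about 2 mm. A picture is of the moment at which its call begins: read the wrist's pose just before it. camera_info takes no time and is no camera call.
- hand_in(): hands the job in; it is judged then, once.
The state is a dict: "time_s": time; "joint_positions": joint angles; "qvel": joint speeds; "tau": joint torques, N m; "position": TCP position; "tcp_rot": TCP orientation; "force": force on the tool from outside, world axes, zero at the start; "moment": the same for the moment, N m; "opening": opening from 0.0 (shut) to 1.0 (fully open); "grasp_force": force on a finger pad.
Only numpy, scipy, OpenCV 4.12 (cv2) and the standard library are available. Lean on these libraries where they do the work, as an engineer would, in place of code of your own. Each camera call takes 0.05 s, during which the arm holds its last target. There are 200 camera calls.

TASK

The carriage of this slit lamp is still locked for transport. Slacken both rail locking screws by about a quarter turn each: one of them has a left-hand thread and nothing marks which, so try each one both ways to find how it gives. Then run the carriage steadily all the way to its stop at the head-rest end, so that the rails can be wiped, and leave it there with both screws slack and the things beside the slit lamp where they are.

Things in the scene. Friction and masses are not known exactly. Their poses are not given: they have to be found in the camera images.
- slitlamp: Slit lamp with its optics off: grey plate 440 x 430 mm on the table, two cream rail covers (300 long, 58 wide, 62 high, centres 170 either side of the middle), a carriage between them; head rest of two steel columns (410 high, 300 apart, chin bar at 250, forehead band off) 212 along +x. Origin on the table under the rails' middle; x along the rails to the head rest, y left, z up.
- wing_a_grip (a point): Black wing bar of a locking screw, 66 long, 16 thick (the grip), 26 tall, silver strip on top; upright axis, on top of a rail cover. Point: centre of the bar, on the axis, 97 above the table, 35 above the cover. Bar 22 to 48 above the cover; below it a 12 mm stem, from 8 to 14 a hub 27 wide, and a chrome collar 38 wide, 8 high. x along the bar, z up. It may be on either rail.
- wing_b_grip (a point): The other locking screw's wing bar, on the other rail: same shape, point and axes as wing_a_grip. One screw is right-hand (loosens anticlockwise seen from above), the other left-hand (loosens clockwise); which rail has which varies and nothing shows it.
- wing_a (a joint): Turn of screw a in rad: 0 fully tight, grows as it loosens, whichever way round that is, to a stop at 2.6. Starts tight, 0 to 0.1. Turned the wrong way it comes up solid at 0, within 0.1 rad; the right way it gives at about 0.1 N m all along and stays where it is left. It has let go of its rail by 0.8.
- wing_b (a joint): Turn of screw b in rad: same meaning as for screw a, but of the opposite thread hand.
- joystick (a point): Centre of the carriage's joystick sleeve: black, ribbed, 36 diameter, from 108 to 150 above the table, silver cap up to 160; the point is 129 above the table. Upright and rigid with the carriage. A cream pivot column, 54 diameter, 162 high, stands 127 beyond it along the slit lamp's x. Axes as slitlamp.
- carriage (a joint): Travel of the cream carriage along its rails in m: 0 at the robot's end, 0.110 against the stop at the head-rest end (along slitlamp's +x). Starts at 0 to 0.025. Held fast (30 N and more) while either screw is tight; with both slack it rolls with about 3 N plus 25 N per m/s of drag and stays where it is left.
- spray: Bystander: white spray bottle, blue cap, 58 diameter, 155 high, to the left of the slit lamp. Origin at the centre of its underside.
- lens_case: Bystander: black round lens case, 67 diameter, 36 high, to the right of the slit lamp. Origin at the centre of its underside.
- wood_case: Bystander: wooden case 110 x 75 x 50 mm, to the left of the slit lamp. Origin at the centre of its underside.
- wipes: Bystander: white tub of wipes with green lid, 90 diameter, 125 high, to the right of the slit lamp. Origin at the centre of its underside.

How it is judged (in metres and radians):
On the way, in this order (a step that is already met when the one before it is completed fails the run):
1. both locking screws slackened by at least 1 rad (value of joint each of wing_a, wing_b above 1 rad), for 0.1 s.
2. carriage fully home at the head-rest end (value of joint carriage above 0.102 m), for 0.2 s.
At the end, for the whole second after the job is handed in: Both locking screws are loosened by at least 1.0 rad and the carriage is at rest within 8 mm of its stop at the head-rest end (travel over 0.102 m) (all of step 1 and value of joint carriage above 0.102 m and velocity of joint carriage between -0.01 and 0.01 m/s); the robot touches nothing.
It fails at once if the spray bottle is shoved more than 30 mm or knocked over (distance of spray from where it was at the start of the episode above 0.03 m or angle between spray's own z axis and vertical above 0.5 rad).
It fails at once if the lens case is shoved more than 30 mm or knocked over (distance of lens_case from where it was at the start of the episode above 0.03 m or angle between lens_case's own z axis and vertical above 0.5 rad).
It fails at once if the wooden case is shoved more than 30 mm or knocked over (distance of wood_case from where it was at the start of the episode above 0.03 m or angle between wood_case's own z axis and vertical above 0.5 rad).
It fails at once if the tub of wipes is shoved more than 30 mm or knocked over (distance of wipes from where it was at the start of the episode above 0.03 m or angle between wipes's own z axis and vertical above 0.5 rad).
It fails at once if the carriage is shot along the rails (faster than 0.3 m/s) (velocity of joint carriage above 0.3 m/s).
It also fails if it takes over 70 s, if anything falls off the work surface, if the arm or the gripper's body presses on something with over 40 N, if the wrist force passes 120 N, or if a joint passes its speed limit or range.

## Working session

There is one attempt and no reset: what is moved stays moved. The work goes in short steps, Python scripts to look and compute and a tool call to move; the robot and the scene stay as the last step left them, time stands still between calls to the robot, and variables do not carry over. Pictures are saved under pics/ and viewed, at most 10 in all, crops included, and the job is handed in when it is done.

Besides the shell and the picture viewer there is one more tool, called by a JSON object that holds its "api" and its "payload", one argument or row to a line. drive_tool: Moves the arm, as the interface text tells. Its arguments: {"type":"object","properties":{"motion":{"type":"array","items":{"type":"array"}},"gripper":{"type":"number"}},"required":["motion"]}

```bash
mkdir -p pics
python3 - <<'E'
from rig import *
import cv2,json
s=read_state();print(s)
for n in("scene","side"):
    print(n,camera_info(n)); cv2.imwrite(f"pics/{n}0.png",capture(n)[...,::-1])
print(camera_info("wrist"))
E
```

```text
{'time_s': 0.0, 'joint_positions': array([ 6.39164062e+01,  3.02799162e+01,  8.21575278e+01,  8.94312511e-05,
        6.76885445e+01, -1.02275987e+01]), 'qvel': array([ 8.46340750e-05,  8.13774579e-02,  5.40927060e-02,  9.23455540e-05,
       -8.89525462e-02, -3.37937137e-02]), 'tau': array([-3.10148152e-04, -4.40039027e+01, -1.76599056e+01,  6.33459887e-02,
        5.81306848e-02, -1.66247028e-04]), 'position': array([0.17040587, 0.6005501 , 0.22155511]), 'tcp_rot': array([[-9.61951083e-01,  2.73220014e-01, -9.68119430e-04],
       [ 2.73221449e-01,  9.61949137e-01, -1.97432653e-03],
       [ 3.91856127e-04, -2.16371654e-03, -9.99997582e-01]]), 'force': array([-0.33187628, -0.84111043,  0.10522052]), 'moment': array([-0.05030818, -0.01450908, -0.04393594]), 'grasp_force': 0.0, 'opening': 0.9967690274515396}
scene {'fovy': 47.292042092015734, 'cx': 276.3827952062108, 'cy': 212.42272028216715, 'xyz': array([1.30629112, 0.61414696, 0.74090572]), 'orientation': array([[-0.65167677,  0.41822803, -0.63277382],
       [ 0.75845916,  0.36762144, -0.53813956],
       [ 0.00755617, -0.83062615, -0.55677923]])}
side {'fovy': 55.294965388451544, 'cx': 281.0653729450283, 'cy': 209.0492064628887, 'xyz': array([ 0.23710398, -0.54361078,  0.81483971]), 'orientation': array([[ 0.8546684 , -0.39370447,  0.33843569],
       [-0.51879886, -0.62286485,  0.58556565],
       [-0.01974011, -0.67604451, -0.73659633]])}
{'fovy': 64.36149581163296, 'cx': 276.52231831766045, 'cy': 205.57172603051143, 'T_tool_cam': array([[ 1.46817176e-03, -9.67801153e-01, -2.51711686e-01,
         6.79737924e-02],
       [ 9.99998859e-01,  1.51058200e-03,  2.47389776e-05,
         4.91671876e-05],
       [ 3.56288730e-04, -2.51711435e-01,  9.67802266e-01,
        -1.61145258e-01],
       [ 0.00000000e+00,  0.00000000e+00,  0.00000000e+00,
         1.00000000e+00]])}
```

View pics/scene0.png

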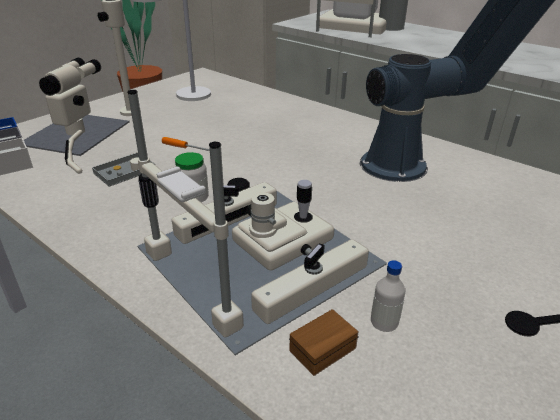

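View pics/side0.png

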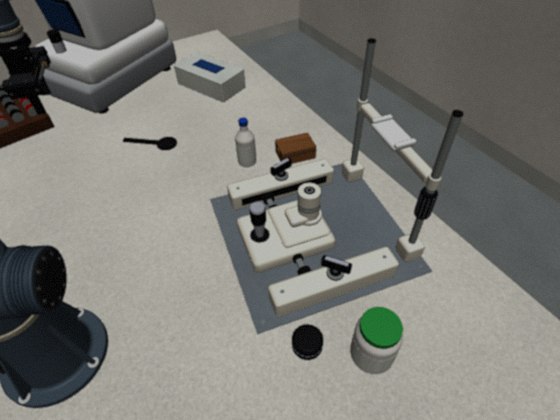

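The scene view shows the left-rail wing at about (314,258), the right-rail wing at (230,190) and the joystick cap at (305,185). In the side view they are at (282,167), (336,265) and (258,209). The bystanders are clear of the rails. I'll triangulate roughly and zoom in on the wings.

```bash
cat > h.py <<'E'
import numpy as np, cv2
from rig import *
def cam(n):
    c=camera_info(n); f=210/np.tan(np.radians(c["fovy"]/2))
    if n=="wrist":
        s=read_state(); T=c["T_tool_cam"]; R=s["tcp_rot"]
        return f,c["cx"],c["cy"],R@T[:3,3]+s["position"],R@T[:3,:3]
    return f,c["cx"],c["cy"],c["xyz"],c["orientation"]
def ray(C,p):
    f,cx,cy,o,R=C; d=R@np.array([(p[0]-cx)/f,(p[1]-cy)/f,1]); return o,d/np.linalg.norm(d)
def plane(C,p,z):
    o,d=ray(C,p); return o+d*(z-o[2])/d[2]
def tri(ps):
    A=0;b=0
    for C,p in ps:
        o,d=ray(C,p);M=np.eye(3)-np.outer(d,d);A=A+M;b=b+M@o
    return np.linalg.solve(A,b)
def proj(C,X):
    f,cx,cy,o,R=C; v=R.T@(np.array(X)-o); return f*v[0]/v[2]+cx,f*v[1]/v[2]+cy
E
python3 - <<'E'
from h import *
np.set_printoptions(precision=4,suppress=True)
S,D=cam("scene"),cam("side")
for n,a,b in [("wingL",(314,254),(282,166)),("wingR",(230,188),(336,264)),("joycap",(305,183),(258,207)),("colL",(216,146),(371,41)),("colR",(133,93),(457,115)),("pivot",(263,199),(309,190))]: print(n,tri([(S,a),(D,b)]))
a=cv2.imread("pics/scene0.png");b=cv2.imread("pics/side0.png")
cr=lambda i,x,y:cv2.resize(i[y-25:y+25,x-33:x+33],(396,300),interpolation=cv2.INTER_CUBIC)
cv2.imwrite("pics/m.png",np.vstack([np.hstack([cr(a,314,258),cr(a,230,190)]),np.hstack([cr(b,282,167),cr(b,336,265)])]))
E
```

```text
wingL [0.6478 0.1581 0.1008]
wingR [ 0.5771 -0.1718  0.1016]
joycap [0.499  0.0156 0.1546]
colL [0.8517 0.1024 0.4101]
colR [ 0.7948 -0.1945  0.4086]
pivot [ 0.624  -0.0062  0.1596]
```

View pics/m.png

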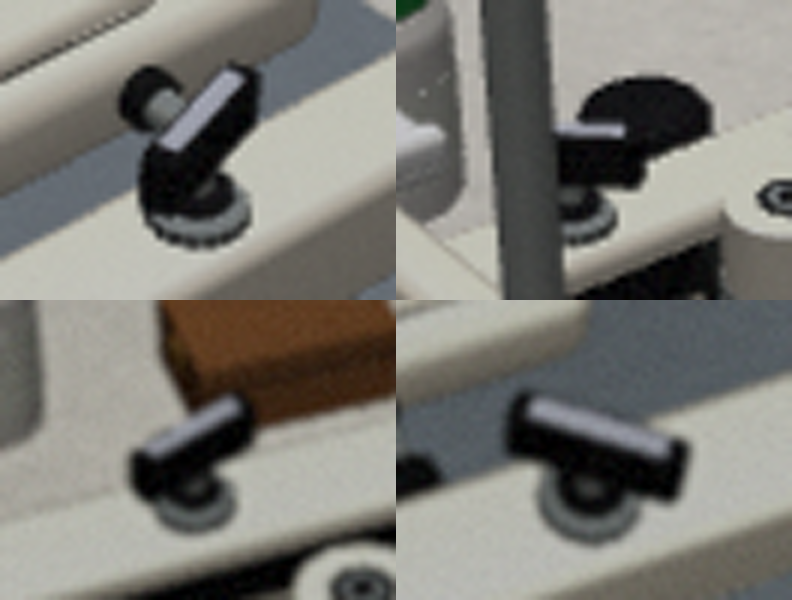

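Left wing strip in the scene view runs (309.3,256.3)-(319.7,246.0), and in the side view (275.7,169)-(288.7,158.7). Right wing strip in the side view runs (325.3,257.2)-(348.3,265.5); a column hides half of it in the scene view. I'll cast these onto z=0.110.

Run:
```python
from h import *
np.set_printoptions(precision=4,suppress=True)
S,D=cam("scene"),cam("side")
for n,C,a,b in [("L scene",S,(309.3,256.3),(319.7,246)),("L side",D,(275.7,169),(288.7,158.7)),("R side",D,(325.3,257.2),(348.3,265.5))]:
    p,q=plane(C,a,.11),plane(C,b,.11);d=q-p;print(n,(p+q)/2,np.linalg.norm(d),np.degrees(np.arctan2(d[1],d[0])))
for n,p in[("wipes",(381,327)),("lens",(308,337))]: print(n,plane(D,p,.125 if n=="wipes" else .036))
print("spray",tri([(S,(395,266)),(D,(243,121))]))
```

```text
L scene [0.6472 0.1604 0.11  ] 0.04266618476440147 -174.01527403595745
L side [0.6486 0.1548 0.11  ] 0.053509469291602545 18.317132319565424
R side [ 0.5827 -0.1753  0.11  ] 0.051646970596136065 -56.50283828087932
wipes [ 0.5567 -0.3434  0.125 ]
lens [ 0.4578 -0.2562  0.036 ]
spray [0.6263 0.3317 0.1506]
```

{"api": "drive_tool", "payload": {
  "motion": [
    [[-40,-20,-3],[0,0,0]],
    [[-40,-20,-3],[0,0,0]],
    [[-40,-20,-3],[0,0,0]],
    [[-40,-20,-3],[0,0,0]],
    [[-40,-20,-3],[0,0,0]]
  ],
  "gripper": 0.75
}}

```text
time_s: 0.6
position: [0.3366, 0.4489, 0.2373]
tcp_rot: [[-0.962, 0.273, -0.001], [0.273, 0.962, -0.001], [0.0, -0.001, -1.0]]
force: [0.2, -0.2, -0.5]
opening: 0.757
grasp_force: 0.0
```

{"api": "drive_tool", "payload": {
  "motion": [
    [[-40,-20,-3],[0,0,0]],
    [[-40,-20,-3],[0,0,0]],
    [[-40,-20,-3],[0,0,0]],
    [[-40,-20,-3],[0,0,0]],
    [[-40,-20,-3],[0,0,0]]
  ]
}}

```text
time_s: 1.1
position: [0.5017, 0.298, 0.2523]
tcp_rot: [[-0.962, 0.273, -0.001], [0.273, 0.962, -0.0], [0.001, -0.0, -1.0]]
force: [-0.1, -0.4, 0.7]
opening: 0.75
grasp_force: 0.0
```

{"api": "drive_tool", "payload": {
  "motion": [
    [[-40,-20,0],[0,0,0]],
    [[-40,-20,0],[0,0,0]],
    [[-40,-20,0],[0,0,0]],
    [[-40,-20,0],[0,0,0]],
    [[0,0,0],[0,0,-0.1]]
  ]
}}

```text
time_s: 1.6
position: [0.6374, 0.1739, 0.2517]
tcp_rot: [[-0.984, 0.179, 0.003], [0.179, 0.984, -0.002], [-0.003, -0.001, -1.0]]
force: [-1.1, 0.4, -0.2]
opening: 0.747
grasp_force: 0.0
```

{"api": "drive_tool", "payload": {
  "motion": [
    [[0,0,0],[0,0,-0.14]],
    [[0,0,0],[0,0,-0.14]],
    [[0,0,0],[0,0,-0.12]],
    [[0,0,0],[0,0,0]],
    [[0,0,0],[0,0,0]]
  ]
}}

```text
time_s: 2.1
position: [0.6326, 0.1788, 0.2521]
tcp_rot: [[-0.976, -0.219, -0.001], [-0.219, 0.976, -0.0], [0.001, 0.0, -1.0]]
force: [0.4, 0.6, -0.1]
opening: 0.749
grasp_force: 0.0
```

Run:
```python
from h import *
s=read_state();print(s["time_s"],s["position"],s["joint_positions"],s["tcp_rot"][:,0])
C=cam("wrist");cv2.imwrite("pics/w1.png",capture("wrist")[...,::-1])
print(proj(C,[.647,.158,.11]))
```

```text
2.1 [0.63264932 0.1788155  0.25210602] [ 6.06154897e+00  3.11864598e+01  7.51480866e+01  1.96166153e-03
  7.37190541e+01 -9.65793341e+01] [-9.75762530e-01 -2.18830134e-01  9.25580767e-04]
(np.float64(251.71339399427774), np.float64(204.2800030646709))
```

View pics/w1.png

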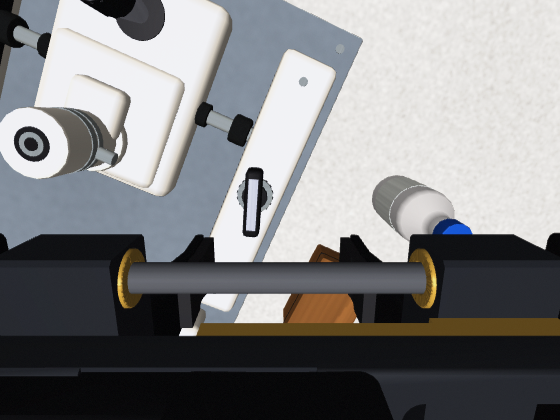

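The wrist view shows the left wing's silver strip upright in the picture, centred near (253,204). I'll measure it with a mask.

```bash
cat >> h.py <<'E'
def strip(img,C,roi,z=.11):
    x0,x1,y0,y1=roi; g=img[y0:y1,x0:x1].astype(int)
    hsv=cv2.cvtColor(img[y0:y1,x0:x1],cv2.COLOR_RGB2HSV)
    bl=(g[...,2]-g[...,0]>6)&(g.mean(-1)>110)   # bluish bright
    bar=cv2.dilate((g.max(-1)<60).astype(np.uint8),np.ones((5,5)))
    n,l,st,ce=cv2.connectedComponentsWithStats(((bl|0)).astype(np.uint8))
    for i in range(1,n):
        if st[i,4]>60:
            pts=np.argwhere(l==i)[:,::-1]+[x0,y0]
            r=cv2.minAreaRect(pts.astype(np.float32));b=cv2.boxPoints(r)
            P=np.array([plane(C,p,z)[:2] for p in pts]);m=P.mean(0);w,v=np.linalg.eigh(np.cov((P-m).T))
            dirn=v[:,1];print("px",r,"n",st[i,4],"c",m.round(4),"ang",np.degrees(np.arctan2(dirn[1],dirn[0])).round(1),"L",(w**.5*12**.5).round(4))
E
python3 - <<'E'
from h import *
C=cam("wrist");im=cv2.imread("pics/w1.png")[...,::-1].copy()
strip(im,C,(225,285,160,245)); print(im[205,253],im[196,244])
E
```

```text
px ((232.0, 177.5), (35.0, 14.0), 90.0) n 286 c [0.6218 0.1321] ang 177.8 L [0.0095 0.0292]
px ((251.49807739257812, 204.5311279296875), (9.918148040771484, 51.52446365356445), 3.5763344764709473) n 508 c [0.6474 0.1579] ang -171.6 L [0.0092 0.0504]
px ((239.76698303222656, 195.3594207763672), (7.818700313568115, 30.970741271972656), 2.4895529747009277) n 128 c [0.6397 0.1459] ang -170.5 L [0.0065 0.0249]
px ((267.4911804199219, 195.86973571777344), (11.15462589263916, 29.142379760742188), 4.23639440536499) n 162 c [0.6349 0.1703] ang -171.1 L [0.0087 0.027 ]
px ((275.9311828613281, 220.03811645507812), (8.149652481079102, 55.94626235961914), 24.145540237426758) n 388 c [0.6597 0.1828] ang 170.7 L [0.0077 0.0489]
[210 215 230] [18 17 19]
```

{"api": "drive_tool", "payload": {
  "motion": [
    [[-10,-23.6,20],[0,0,0]],
    [[0,0,40],[0,0,0.073]],
    [[0,0,40],[0,0,0]],
    [[0,0,0],[0,0,0]],
    [[0,0,0],[0,0,0]]
  ]
}}

```text
time_s: 2.65
position: [0.6478, 0.1581, 0.1524]
tcp_rot: [[-0.989, -0.149, -0.001], [-0.149, 0.989, -0.0], [0.001, 0.0, -1.0]]
force: [0.8, 0.7, 0.3]
opening: 0.749
grasp_force: 0.0
```

Run:
```python
from h import *
s=read_state();R=s["tcp_rot"];print(s["time_s"],s["position"],s["joint_positions"],np.degrees(np.arctan2(R[1,0],R[0,0])))
d=R.T@(np.array([.6474,.1579,.085])-s["position"]);print(d*1e3)
```

```text
2.65 [0.64775586 0.15809163 0.15239104] [ 4.13253277e+00  3.79186255e+01  7.92202031e+01  1.79755266e-04
  6.29390077e+01 -9.44378470e+01] -171.4296979374754
[ 0.28918138 -0.14372632 67.39148113]
```

{"api": "drive_tool", "payload": {
  "motion": [
    [[0,0,30],[0,0,0]],
    [[0,0,25],[0,0,0]],
    [[0,0,12],[0,0,0]],
    [[0,0,0],[0,0,0]],
    [[0,0,0],[0,0,0]]
  ]
}}

```text
time_s: 3.15
position: [0.6494, 0.1583, 0.0875]
tcp_rot: [[-0.989, -0.15, 0.003], [-0.15, 0.989, 0.0], [-0.003, -0.0, -1.0]]
force: [-0.9, 0.7, 0.2]
opening: 0.752
grasp_force: 0.0
```

{"api": "drive_tool", "payload": {
  "motion": [
    [[0,0,0],[0,0,0]],
    [[0,0,0],[0,0,0]],
    [[0,0,0],[0,0,0]],
    [[0,0,0],[0,0,0]],
    [[0,0,0],[0,0,0]]
  ],
  "gripper": 0
}}

```text
time_s: 3.65
position: [0.6479, 0.158, 0.0857]
tcp_rot: [[-0.989, -0.15, 0.0], [-0.15, 0.989, 0.0], [-0.0, -0.0, -1.0]]
force: [-0.2, -0.4, 0.0]
opening: 0.379
grasp_force: 0.0
```

```bash
cat > st.py <<'E'
from h import *
np.set_printoptions(precision=4,suppress=True)
s=read_state();R=s["tcp_rot"];print(s["time_s"],s["position"],"yaw",np.degrees(np.arctan2(R[1,0],R[0,0])).round(2),"F",s["force"],"M",s["moment"],"open",s["opening"],s["grasp_force"],s["joint_positions"][[0,5]])
E
python3 st.py
```

```text
3.65 [0.6479 0.158  0.0857] yaw -171.39 F [-0.2302 -0.4426  0.0085] M [-0.0501  0.0362  0.0098] open 0.37919014909691784 0.0 [  4.1256 -94.4793]
```

{"api": "drive_tool", "payload": {
  "motion": [
    [[0,0,0],[0,0,0]],
    [[0,0,0],[0,0,0]],
    [[0,0,0],[0,0,0]],
    [[0,0,0],[0,0,0]],
    [[0,0,0],[0,0,0]]
  ]
}}

```text
time_s: 4.15
position: [0.6478, 0.1582, 0.0855]
tcp_rot: [[-0.989, -0.149, -0.0], [-0.149, 0.989, 0.0], [0.0, 0.0, -1.0]]
force: [0.1, 0.9, -0.9]
opening: 0.179
grasp_force: 30.0
```

```bash
python3 st.py
```

```text
4.15 [0.6478 0.1582 0.0855] yaw -171.41 F [ 0.1011  0.891  -0.8968] M [ 0.1534  0.0306 -0.21  ] open 0.17922576944953703 29.99993878416717 [  4.1314 -94.4693]
```

Gripped. Trying clockwise first (+z in tool axes).

{"api": "drive_tool", "payload": {
  "motion": [
    [[0,0,0],[0,0,0.04]],
    [[0,0,0],[0,0,0.04]],
    [[0,0,0],[0,0,0.04]],
    [[0,0,0],[0,0,0.04]],
    [[0,0,0],[0,0,0]]
  ]
}}

```text
time_s: 4.65
position: [0.6478, 0.1581, 0.0855]
tcp_rot: [[-1.0, 0.009, -0.0], [0.009, 1.0, 0.0], [0.0, 0.0, -1.0]]
force: [-0.4, 0.7, -1.3]
opening: 0.18
grasp_force: 30.0
```

```bash
python3 st.py
```

```text
4.65 [0.6478 0.1581 0.0855] yaw 179.46 F [-0.4333  0.6714 -1.2783] M [ 0.0936  0.0045 -0.1167] open 0.1801812340220129 30.000365017913282 [  4.1347 -85.3223]
```

{"api": "drive_tool", "payload": {
  "motion": [
    [[0,0,0],[0,0,0.08]],
    [[0,0,0],[0,0,0.08]],
    [[0,0,0],[0,0,0.08]],
    [[0,0,0],[0,0,0.08]],
    [[0,0,0],[0,0,0]]
  ]
}}

```text
time_s: 5.15
position: [0.6478, 0.158, 0.0855]
tcp_rot: [[-0.946, 0.323, -0.0], [0.323, 0.946, -0.0], [0.0, -0.0, -1.0]]
force: [0.5, 0.9, -0.5]
opening: 0.183
grasp_force: 30.0
```

```bash
python3 st.py
python3 - <<'E'
from h import *
C=cam("wrist");im=capture("wrist");cv2.imwrite("pics/w2.png",im[...,::-1])
E
```

```text
5.15 [0.6478 0.158  0.0855] yaw 161.15 F [ 0.5135  0.8884 -0.4951] M [ 0.0219  0.0376 -0.1348] open 0.18254909023451826 30.00095295254141 [  4.1225 -67.0215]
```

View pics/w2.png

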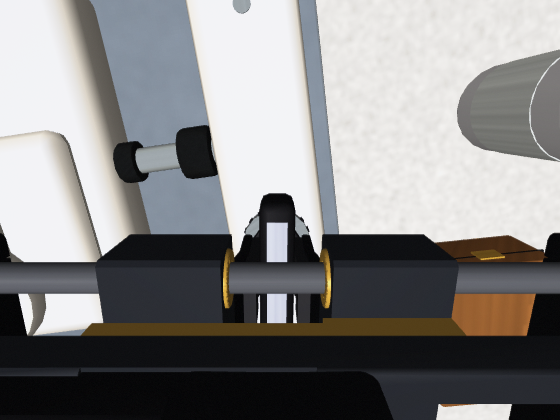

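The bar stays aligned between the fingers (strip upright at x≈277) after 27° clockwise with little torque, so the left screw loosens clockwise. I'll continue to about 1.4 rad.

{"api": "drive_tool", "payload": {
  "motion": [
    [[0,0,0],[0,0,0.1]],
    [[0,0,0],[0,0,0.1]],
    [[0,0,0],[0,0,0.1]],
    [[0,0,0],[0,0,0.1]],
    [[0,0,0],[0,0,0.1]]
  ]
}}

```text
time_s: 5.7
position: [0.6477, 0.1579, 0.0855]
tcp_rot: [[-0.674, 0.738, -0.0], [0.738, 0.674, -0.0], [-0.0, -0.001, -1.0]]
force: [-0.9, 0.3, -0.2]
opening: 0.18
grasp_force: 30.0
```

{"api": "drive_tool", "payload": {
  "motion": [
    [[0,0,0],[0,0,0.1]],
    [[0,0,0],[0,0,0.1]],
    [[0,0,0],[0,0,0.1]],
    [[0,0,0],[0,0,0.1]],
    [[0,0,0],[0,0,0.1]]
  ]
}}

```text
time_s: 6.2
position: [0.6476, 0.1577, 0.0855]
tcp_rot: [[-0.238, 0.971, -0.001], [0.971, 0.238, -0.001], [-0.0, -0.001, -1.0]]
force: [-0.3, -0.1, -0.4]
opening: 0.182
grasp_force: 30.0
```

{"api": "drive_tool", "payload": {
  "motion": [
    [[0,0,0],[0,0,0]],
    [[0,0,0],[0,0,0]],
    [[0,0,0],[0,0,0]],
    [[0,0,0],[0,0,0]],
    [[0,0,0],[0,0,0]]
  ],
  "gripper": 0.75
}}

```text
time_s: 6.7
position: [0.648, 0.158, 0.0856]
tcp_rot: [[-0.239, 0.971, 0.0], [0.971, 0.239, -0.0], [-0.0, 0.0, -1.0]]
force: [1.3, 0.1, -0.0]
opening: 0.552
grasp_force: 0.0
```

{"api": "drive_tool", "payload": {
  "motion": [
    [[0,0,0],[0,0,0]],
    [[0,0,0],[0,0,0]],
    [[0,0,0],[0,0,0]],
    [[0,0,0],[0,0,0]],
    [[0,0,-10],[0,0,0]]
  ]
}}

```text
time_s: 7.2
position: [0.6466, 0.1579, 0.0945]
tcp_rot: [[-0.239, 0.971, -0.003], [0.971, 0.239, -0.0], [0.001, -0.003, -1.0]]
force: [0.5, -0.0, -1.0]
opening: 0.748
grasp_force: 0.0
```

```bash
python3 st.py
```

```text
7.2 [0.6466 0.1579 0.0945] yaw 103.81 F [ 0.459  -0.0353 -1.011 ] M [-0.0461  0.0309 -0.0189] open 0.7476258195827838 0.0 [ 4.123  -9.6871]
```

{"api": "drive_tool", "payload": {
  "motion": [
    [[0,0,-40],[0,0,0]],
    [[0,0,-45],[0,0,0]],
    [[0,0,-45],[0,0,0]],
    [[0,0,-25],[0,0,0]],
    [[-20,-9,0],[0,0,0]]
  ]
}}

```text
time_s: 7.7
position: [0.6473, 0.1387, 0.2574]
tcp_rot: [[-0.242, 0.97, 0.013], [0.97, 0.242, 0.002], [-0.001, 0.013, -1.0]]
force: [0.8, -1.0, -0.2]
opening: 0.753
grasp_force: 0.0
```

{"api": "drive_tool", "payload": {
  "motion": [
    [[-40,-17.5,0],[0,0,0]],
    [[-40,-17.5,0],[0,0,0]],
    [[-40,-17.5,0],[0,0,0]],
    [[-40,-17.5,0],[0,0,0]],
    [[-40,-17.5,0],[0,0,0]]
  ]
}}

```text
time_s: 8.2
position: [0.6063, -0.0802, 0.2516]
tcp_rot: [[-0.239, 0.971, 0.001], [0.971, 0.239, -0.0], [-0.001, 0.001, -1.0]]
force: [0.8, -0.3, -0.8]
opening: 0.753
grasp_force: 0.0
```

{"api": "drive_tool", "payload": {
  "motion": [
    [[-40,-17.5,0],[0,0,0]],
    [[-40,-17.5,0],[0,0,0]],
    [[-20,-9,0],[0,0,-0.12]],
    [[0,0,0],[0,0,-0.12]],
    [[0,0,0],[0,0,-0.1]]
  ]
}}

```text
time_s: 8.7
position: [0.5875, -0.1876, 0.2514]
tcp_rot: [[-0.551, 0.835, 0.001], [0.835, 0.551, -0.0], [-0.001, 0.0, -1.0]]
force: [0.6, -0.3, 0.6]
opening: 0.744
grasp_force: 0.0
```

{"api": "drive_tool", "payload": {
  "motion": [
    [[0,0,0],[0,0,0]],
    [[0,0,0],[0,0,0]]
  ]
}}

```text
time_s: 8.9
position: [0.5879, -0.1862, 0.2511]
tcp_rot: [[-0.547, 0.837, 0.001], [0.837, 0.547, -0.0], [-0.001, 0.0, -1.0]]
force: [0.6, -0.3, 0.4]
opening: 0.751
grasp_force: 0.0
```

```bash
python3 st.py
python3 - <<'E'
from h import *
C=cam("wrist");im=capture("wrist");cv2.imwrite("pics/w3.png",im[...,::-1])
u,v=map(int,proj(C,[.58,-.174,.11]));print(u,v);strip(im,C,(u-60,u+60,v-50,v+50))
cv2.imwrite("pics/side1.png",capture("side")[...,::-1])
E
```

```text
8.9 [ 0.5879 -0.1862  0.2511] yaw 123.17 F [ 0.6107 -0.2833  0.4057] M [-0.0595  0.01    0.0242] open 0.7506622079441054 0.0 [-27.9445 -61.1191]
276 179
px ((304.4999694824219, 158.99998474121094), (60.99999237060547, 59.99999237060547), 0.0) n 1895 c [ 0.5943 -0.1322] ang 169.4 L [0.0311 0.0561]
px ((243.37535095214844, 180.13426208496094), (78.40890502929688, 4.815499782562256), 42.87889862060547) n 365 c [ 0.5559 -0.1914] ang 169.1 L [0.0045 0.0697]
px ((278.7414245605469, 182.60345458984375), (53.437042236328125, 10.100188255310059), 86.633544921875) n 540 c [ 0.584  -0.1755] ang 126.9 L [0.0092 0.0502]
px ((264.6358947753906, 175.71823120117188), (31.06119728088379, 9.58802318572998), 87.1375961303711) n 159 c [ 0.5698 -0.1771] ang 126.0 L [0.0076 0.0267]
px ((292.26220703125, 174.8168487548828), (32.014793395996094, 9.76201343536377), 87.79740142822266) n 163 c [ 0.5897 -0.1623] ang 126.9 L [0.0081 0.0267]
px ((288.94482421875, 222.5620574951172), (20.76137351989746, 4.4014105796813965), 41.6335334777832) n 82 c [ 0.613  -0.2022] ang 174.2 L [0.0043 0.0184]
```

View pics/w3.png

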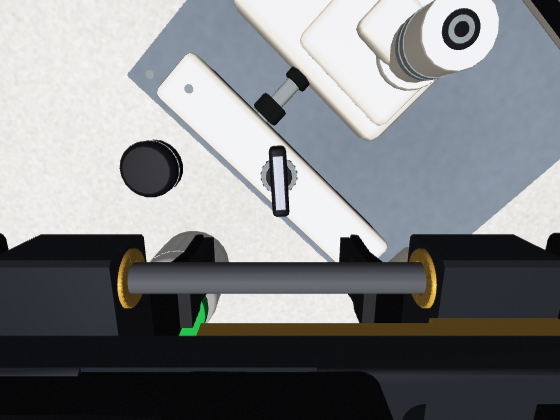

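The right wing's strip is centred at pixel (279,183), which gives (0.584,-0.1755) at 126.9°. Descending onto it.

{"api": "drive_tool", "payload": {
  "motion": [
    [[11,2.6,0],[0,0,-0.065]],
    [[0,0,40],[0,0,0]],
    [[0,0,45],[0,0,0]],
    [[0,0,0],[0,0,0]],
    [[0,0,0],[0,0,0]]
  ]
}}

```text
time_s: 9.5
position: [0.5839, -0.1753, 0.1655]
tcp_rot: [[-0.602, 0.799, -0.001], [0.799, 0.602, 0.001], [0.001, -0.001, -1.0]]
force: [0.5, 1.0, 0.6]
opening: 0.75
grasp_force: 0.0
```

{"api": "drive_tool", "payload": {
  "motion": [
    [[0,0,40],[0,0,0]],
    [[0,0,30],[0,0,0]],
    [[0,0,11],[0,0,0]],
    [[0,0,0],[0,0,0]],
    [[0,0,0],[0,0,0]]
  ]
}}

```text
time_s: 10.0
position: [0.5856, -0.1765, 0.0867]
tcp_rot: [[-0.602, 0.799, 0.004], [0.799, 0.602, -0.002], [-0.004, 0.002, -1.0]]
force: [0.4, 0.5, 0.6]
opening: 0.748
grasp_force: 0.0
```

{"api": "drive_tool", "payload": {
  "motion": [
    [[0,0,0],[0,0,0]],
    [[0,0,0],[0,0,0]],
    [[0,0,0],[0,0,0]],
    [[0,0,0],[0,0,0]],
    [[0,0,0],[0,0,0]]
  ],
  "gripper": 0
}}

```text
time_s: 10.5
position: [0.584, -0.1757, 0.0848]
tcp_rot: [[-0.602, 0.798, 0.0], [0.798, 0.602, -0.0], [-0.0, 0.0, -1.0]]
force: [-0.4, -0.6, 0.1]
opening: 0.383
grasp_force: 0.0
```

{"api": "drive_tool", "payload": {
  "motion": [
    [[0,0,0],[0,0,0]],
    [[0,0,0],[0,0,0]],
    [[0,0,0],[0,0,0]],
    [[0,0,0],[0,0,0]],
    [[0,0,0],[0,0,0]]
  ]
}}

```text
time_s: 11.0
position: [0.5838, -0.1757, 0.0845]
tcp_rot: [[-0.602, 0.798, -0.0], [0.798, 0.602, -0.0], [0.0, -0.0, -1.0]]
force: [-1.5, -0.9, 0.1]
opening: 0.183
grasp_force: 30.0
```

```bash
python3 st.py
```

```text
11.0 [ 0.5838 -0.1757  0.0845] yaw 127.02 F [-1.4705 -0.9339  0.0647] M [-0.188   0.1405  0.0347] open 0.18290830784205045 30.00007719732821 [-27.2365 -64.2394]
```

By the stated opposite threads this one should loosen anticlockwise (−z); I'll turn it gently and check the moment.

{"api": "drive_tool", "payload": {
  "motion": [
    [[0,0,0],[0,0,-0.05]],
    [[0,0,0],[0,0,-0.05]],
    [[0,0,0],[0,0,-0.05]],
    [[0,0,0],[0,0,-0.05]],
    [[0,0,0],[0,0,0]]
  ]
}}

```text
time_s: 11.5
position: [0.5837, -0.1758, 0.0845]
tcp_rot: [[-0.749, 0.663, -0.001], [0.663, 0.749, -0.0], [0.0, -0.0, -1.0]]
force: [-2.3, -0.7, 0.3]
opening: 0.181
grasp_force: 30.0
```

```bash
python3 st.py
```

```text
11.5 [ 0.5837 -0.1758  0.0845] yaw 138.49 F [-2.2633 -0.7095  0.2894] M [-0.1791  0.1211  0.1247] open 0.18051337347637006 29.999928921461105 [-27.2393 -75.709 ]
```

{"api": "drive_tool", "payload": {
  "motion": [
    [[0,0,0],[0,0,-0.12]],
    [[0,0,0],[0,0,-0.12]],
    [[0,0,0],[0,0,-0.12]],
    [[0,0,0],[0,0,-0.12]],
    [[0,0,0],[0,0,-0.12]]
  ]
}}

```text
time_s: 12.0
position: [0.5837, -0.1758, 0.0845]
tcp_rot: [[-0.993, 0.121, -0.001], [0.121, 0.993, -0.0], [0.001, -0.0, -1.0]]
force: [-0.9, -2.2, 0.5]
opening: 0.178
grasp_force: 30.0
```

{"api": "drive_tool", "payload": {
  "motion": [
    [[0,0,0],[0,0,-0.12]],
    [[0,0,0],[0,0,-0.12]],
    [[0,0,0],[0,0,-0.12]],
    [[0,0,0],[0,0,-0.12]],
    [[0,0,0],[0,0,-0.12]]
  ]
}}

```text
time_s: 12.5
position: [0.5837, -0.1759, 0.0845]
tcp_rot: [[-0.888, -0.46, -0.001], [-0.46, 0.888, -0.0], [0.001, 0.0, -1.0]]
force: [-0.4, -2.3, -0.1]
opening: 0.181
grasp_force: 30.0
```

{"api": "drive_tool", "payload": {
  "motion": [
    [[0,0,0],[0,0,0]],
    [[0,0,0],[0,0,0]],
    [[0,0,0],[0,0,0]],
    [[0,0,0],[0,0,0]],
    [[0,0,0],[0,0,0]]
  ],
  "gripper": 0.75
}}

```text
time_s: 13.0
position: [0.5841, -0.1756, 0.0845]
tcp_rot: [[-0.89, -0.457, 0.0], [-0.457, 0.89, 0.0], [-0.0, -0.0, -1.0]]
force: [0.5, 1.0, -0.3]
opening: 0.553
grasp_force: 0.0
```

{"api": "drive_tool", "payload": {
  "motion": [
    [[0,0,0],[0,0,0]],
    [[0,0,0],[0,0,0]],
    [[0,0,0],[0,0,0]],
    [[0,0,0],[0,0,0]],
    [[0,0,-10],[0,0,0]]
  ]
}}

```text
time_s: 13.5
position: [0.5829, -0.1752, 0.0936]
tcp_rot: [[-0.889, -0.457, -0.003], [-0.457, 0.889, 0.001], [0.002, 0.003, -1.0]]
force: [0.3, -0.5, 0.4]
opening: 0.749
grasp_force: 0.0
```

{"api": "drive_tool", "payload": {
  "motion": [
    [[0,0,-40],[0,0,0]],
    [[0,0,-45],[0,0,0]],
    [[0,0,-45],[0,0,0]],
    [[0,0,-25],[0,0,0]],
    [[0,0,0],[0,0,0]]
  ]
}}

```text
time_s: 14.0
position: [0.5867, -0.1769, 0.2555]
tcp_rot: [[-0.889, -0.458, 0.01], [-0.458, 0.889, -0.005], [-0.007, -0.009, -1.0]]
force: [0.3, 0.5, 0.9]
opening: 0.751
grasp_force: 0.0
```

```bash
python3 st.py
python3 - <<'E'
from h import *
a=capture("scene")[...,::-1];b=capture("side")[...,::-1]
cr=lambda i,x,y:cv2.resize(i[y-50:y+50,x-66:x+66],(396,300),interpolation=cv2.INTER_CUBIC)
cv2.imwrite("pics/m2.png",np.vstack([np.hstack([cr(a,314,258),cr(a,280,200)]),np.hstack([cr(b,282,167),cr(b,336,255)])]))
cv2.imwrite("pics/scene2.png",a);cv2.imwrite("pics/side2.png",b)
E
```

```text
14.0 [ 0.5867 -0.1769  0.2555] yaw -152.76 F [0.2961 0.4883 0.8899] M [ 0.0078 -0.0097 -0.0346] open 0.7508852298871826 0.0 [ -27.2175 -144.4514]
```

View pics/m2.png

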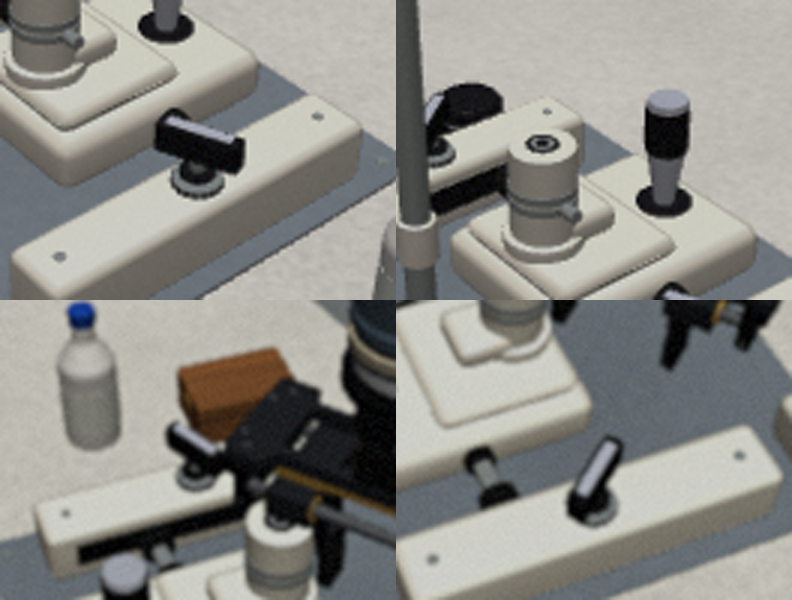

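Both bars now stand about 85° from where they started (left strip at crop (200,130), right at (600,465)), and nothing else moved. Next is the joystick at (0.499,0.016), with the jaws along the rails.

{"api": "drive_tool", "payload": {
  "motion": [
    [[-2,42,0],[0,0,0]],
    [[-2,42,0],[0,0,0]],
    [[-2,42,0],[0,0,0.1]],
    [[-2,42,0],[0,0,0.1]],
    [[-2,35,0],[0,0,0.14]]
  ],
  "gripper": 1
}}

```text
time_s: 14.6
position: [0.5074, 0.0152, 0.2476]
tcp_rot: [[-0.992, -0.13, -0.006], [-0.13, 0.992, 0.001], [0.006, 0.002, -1.0]]
force: [-0.8, -0.1, 0.2]
opening: 0.99
grasp_force: 0.0
```

{"api": "drive_tool", "payload": {
  "motion": [
    [[0,0,0],[0,0,0.14]],
    [[0,0,0],[0,0,0.14]],
    [[0,0,0],[0,0,0.14]],
    [[0,0,0],[0,0,0.14]],
    [[0,0,0],[0,0,0.14]]
  ]
}}

```text
time_s: 15.1
position: [0.509, 0.0135, 0.2476]
tcp_rot: [[-0.842, 0.54, -0.005], [0.54, 0.842, 0.001], [0.004, -0.002, -1.0]]
force: [0.1, -0.6, -0.1]
opening: 0.997
grasp_force: 0.0
```

{"api": "drive_tool", "payload": {
  "motion": [
    [[0,0,0],[0,0,0.14]],
    [[0,0,0],[0,0,0.14]],
    [[0,0,0],[0,0,0.14]],
    [[0,0,0],[0,0,0.14]],
    [[0,0,0],[0,0,0.14]]
  ]
}}

```text
time_s: 15.6
position: [0.509, 0.0134, 0.2476]
tcp_rot: [[-0.296, 0.955, -0.005], [0.955, 0.296, 0.001], [0.002, -0.004, -1.0]]
force: [0.4, -0.2, 0.5]
opening: 0.999
grasp_force: 0.0
```

{"api": "drive_tool", "payload": {
  "motion": [
    [[0,0,0],[0,0,0.14]],
    [[0,0,0],[0,0,0.14]],
    [[0,0,0],[0,0,0.14]],
    [[0,0,0],[0,0,0]],
    [[0,0,0],[0,0,0]]
  ]
}}

```text
time_s: 16.1
position: [0.5096, 0.0133, 0.2483]
tcp_rot: [[0.111, 0.994, -0.003], [0.994, -0.111, 0.001], [0.0, -0.003, -1.0]]
force: [-1.0, 0.3, -0.5]
opening: 0.999
grasp_force: 0.0
```

```bash
python3 st.py; python3 -c "
from h import *
s=read_state();R=s['tcp_rot'];print(R.T@(np.array([.499,.0156,.110])-s['position'])*1e3)
d=np.radians(-10.8);print(R.T@np.array([np.cos(d),np.sin(d),0]))"
```

```text
16.1 [0.5096 0.0133 0.2483] yaw 83.63 F [-0.9933  0.272  -0.4629] M [-0.1235  0.0161 -0.013 ] open 0.9987316600946836 0.0 [-11.0778  -4.7101]
[  1.07060203 -10.34595348 138.32051583]
[-0.077313    0.99700197 -0.00312719]
```

{"api": "drive_tool", "payload": {
  "motion": [
    [[1,-10.4,0],[0,0,0.077]],
    [[0,0,40],[0,0,0]],
    [[0,0,40],[0,0,0]],
    [[0,0,40],[0,0,0]],
    [[0,0,18],[0,0,0]]
  ]
}}

```text
time_s: 16.6
position: [0.4977, 0.0158, 0.1082]
tcp_rot: [[0.187, 0.982, -0.006], [0.982, -0.187, 0.001], [-0.0, -0.007, -1.0]]
force: [-0.1, -0.4, 0.1]
opening: 1.0
grasp_force: 0.0
```

{"api": "drive_tool", "payload": {
  "motion": [
    [[0,0,0],[0,0,0]],
    [[0,0,0],[0,0,0]],
    [[0,0,0],[0,0,0]],
    [[0,0,0],[0,0,0]],
    [[0,0,0],[0,0,0]]
  ],
  "gripper": 0.3
}}

```text
time_s: 17.1
position: [0.501, 0.0153, 0.1126]
tcp_rot: [[0.189, 0.982, 0.002], [0.982, -0.189, -0.0], [-0.0, 0.002, -1.0]]
force: [0.3, -0.1, 0.5]
opening: 0.634
grasp_force: 0.0
```

{"api": "drive_tool", "payload": {
  "motion": [
    [[0,0,0],[0,0,0]],
    [[0,0,0],[0,0,0]],
    [[0,0,0],[0,0,0]],
    [[0,0,0],[0,0,0]],
    [[0,0,0],[0,0,0]]
  ]
}}

```text
time_s: 17.6
position: [0.4995, 0.0155, 0.1118]
tcp_rot: [[0.19, 0.982, -0.002], [0.982, -0.19, 0.0], [-0.0, -0.002, -1.0]]
force: [-2.4, 0.5, 5.1]
opening: 0.405
grasp_force: 30.0
```

```bash
python3 st.py
```

```text
17.6 [0.4995 0.0155 0.1118] yaw 79.06 F [-2.3816  0.4711  5.0919] M [-0.0297  0.5904 -0.028 ] open 0.40528226723533894 29.99573846886051 [-11.0508  -0.1098]
```

Sleeve gripped at 35 mm. Running the carriage along at 0.1 m/s.

{"api": "drive_tool", "payload": {
  "motion": [
    [[0,5,0],[0,0,0]],
    [[0,10,0],[0,0,0]],
    [[0,10,0],[0,0,0]],
    [[0,10,0],[0,0,0]],
    [[0,10,0],[0,0,0]]
  ]
}}

```text
time_s: 18.1
position: [0.5428, 0.0072, 0.1118]
tcp_rot: [[0.19, 0.982, -0.004], [0.982, -0.19, 0.001], [0.0, -0.004, -1.0]]
force: [-4.8, 0.8, 7.5]
opening: 0.408
grasp_force: 30.0
```

{"api": "drive_tool", "payload": {
  "motion": [
    [[0,10,0],[0,0,0]],
    [[0,10,0],[0,0,0]],
    [[0,8,0],[0,0,0]],
    [[0,6,0],[0,0,0]],
    [[0,4,0],[0,0,0]]
  ]
}}

```text
time_s: 18.6
position: [0.5813, -0.0001, 0.1118]
tcp_rot: [[0.19, 0.982, -0.002], [0.982, -0.19, 0.001], [0.0, -0.002, -1.0]]
force: [-2.4, 0.9, 5.7]
opening: 0.409
grasp_force: 30.0
```

{"api": "drive_tool", "payload": {
  "motion": [
    [[0,3,0],[0,0,0]],
    [[0,3,0],[0,0,0]],
    [[0,2,0],[0,0,0]],
    [[0,0,0],[0,0,0]],
    [[0,0,0],[0,0,0]]
  ]
}}

```text
time_s: 19.1
position: [0.5895, -0.0017, 0.1118]
tcp_rot: [[0.19, 0.982, -0.0], [0.982, -0.19, 0.0], [0.0, -0.0, -1.0]]
force: [-1.4, 1.0, 5.0]
opening: 0.406
grasp_force: 30.0
```

```bash
python3 st.py
```

```text
19.1 [ 0.5895 -0.0017  0.1118] yaw 79.06 F [-1.4078  0.9835  5.0182] M [ 0.1562  0.6026 -0.0217] open 0.4060097949079214 29.99725750327343 [-11.0231  -0.0949]
```

Now 92 mm along with no stop yet; creeping on.

{"api": "drive_tool", "payload": {
  "motion": [
    [[0,2,0],[0,0,0]],
    [[0,2,0],[0,0,0]],
    [[0,2,0],[0,0,0]],
    [[0,2,0],[0,0,0]],
    [[0,0,0],[0,0,0]]
  ]
}}

```text
time_s: 19.6
position: [0.5974, -0.0031, 0.1118]
tcp_rot: [[0.19, 0.982, -0.0], [0.982, -0.19, 0.0], [0.0, -0.0, -1.0]]
force: [-1.6, 1.2, 5.1]
opening: 0.409
grasp_force: 30.0
```

{"api": "drive_tool", "payload": {
  "motion": [
    [[0,2,0],[0,0,0]],
    [[0,2,0],[0,0,0]],
    [[0,2,0],[0,0,0]],
    [[0,0,0],[0,0,0]],
    [[0,0,0],[0,0,0]]
  ]
}}

```text
time_s: 20.1
position: [0.6033, -0.0043, 0.1118]
tcp_rot: [[0.19, 0.982, -0.0], [0.982, -0.19, 0.0], [0.0, -0.0, -1.0]]
force: [-1.2, 1.7, 4.7]
opening: 0.402
grasp_force: 30.0
```

{"api": "drive_tool", "payload": {
  "motion": [
    [[0,2,0],[0,0,0]],
    [[0,1,0],[0,0,0]],
    [[0,1,0],[0,0,0]],
    [[0,0,0],[0,0,0]],
    [[0,0,0],[0,0,0]]
  ]
}}

```text
time_s: 20.6
position: [0.6062, -0.0048, 0.1118]
tcp_rot: [[0.19, 0.982, -0.002], [0.982, -0.19, 0.001], [0.0, -0.002, -1.0]]
force: [-3.9, 2.1, 7.3]
opening: 0.406
grasp_force: 30.0
```

{"api": "drive_tool", "payload": {
  "motion": [
    [[0,1,0],[0,0,0]],
    [[0,1,0],[0,0,0]],
    [[0,0,0],[0,0,0]],
    [[0,0,0],[0,0,0]],
    [[0,0,0],[0,0,0]]
  ]
}}

```text
time_s: 21.1
position: [0.6062, -0.0048, 0.1118]
tcp_rot: [[0.19, 0.982, -0.006], [0.982, -0.19, 0.001], [0.0, -0.006, -1.0]]
force: [-8.1, 2.5, 9.7]
opening: 0.406
grasp_force: 30.0
```

It has met the stop: position is fixed at 0.6062 and force is building. I'll relax the push, open and lift.

{"api": "drive_tool", "payload": {
  "motion": [
    [[0,-2.5,0],[0,0,0]],
    [[0,0,0],[0,0,0]],
    [[0,0,0],[0,0,0]],
    [[0,0,0],[0,0,0]],
    [[0,0,0],[0,0,0]]
  ],
  "gripper": 0.9
}}

```text
time_s: 21.6
position: [0.6072, -0.0054, 0.1113]
tcp_rot: [[0.19, 0.982, 0.0], [0.982, -0.19, -0.0], [-0.0, 0.0, -1.0]]
force: [0.7, -0.4, -0.8]
opening: 0.777
grasp_force: 0.0
```

{"api": "drive_tool", "payload": {
  "motion": [
    [[0,0,0],[0,0,0]],
    [[0,0,0],[0,0,0]],
    [[0,0,0],[0,0,0]],
    [[0,0,0],[0,0,0]],
    [[0,0,-10],[0,0,0]]
  ]
}}

```text
time_s: 22.1
position: [0.6057, -0.005, 0.1206]
tcp_rot: [[0.19, 0.982, -0.003], [0.982, -0.19, 0.001], [-0.0, -0.003, -1.0]]
force: [-1.0, 0.7, 0.0]
opening: 0.9
grasp_force: 0.0
```

{"api": "drive_tool", "payload": {
  "motion": [
    [[0,0,-30],[0,0,0]],
    [[0,0,-40],[0,0,0]],
    [[0,0,-40],[0,0,0]],
    [[0,0,-20],[0,0,0]],
    [[0,0,0],[0,0,0]]
  ]
}}

```text
time_s: 22.6
position: [0.6093, -0.0056, 0.2565]
tcp_rot: [[0.19, 0.982, 0.009], [0.982, -0.19, -0.002], [0.0, 0.01, -1.0]]
force: [0.1, -0.0, 0.4]
opening: 0.898
grasp_force: 0.0
```

```bash
python3 st.py
python3 - <<'E'
from h import *
a=capture("scene")[...,::-1];b=capture("side")[...,::-1]
cv2.imwrite("pics/e.png",np.hstack([cv2.resize(x,(400,300),interpolation=cv2.INTER_AREA) for x in (a,b)]))
E
```

```text
22.6 [ 0.6093 -0.0056  0.2565] yaw 79.06 F [ 0.1205 -0.0481  0.4199] M [-0.0667  0.0656 -0.0344] open 0.8982088625202503 0.0 [-11.0247  -0.0884]
```

View pics/e.png

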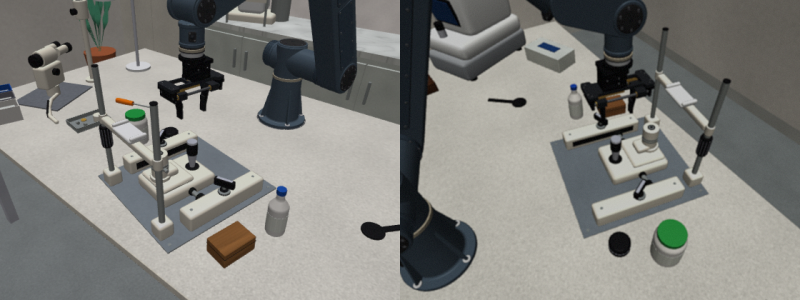

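The carriage is at the head-rest end, with the joystick at about (192,145) in the left half of the picture. Both wings are still turned, the bystanders haven't moved and the gripper is clear.

```bash
python3 -c "
from rig import *
print(hand_in())"
```

```text
the job is handed in; nothing more can be done
None
```

Job handed in after about 23 s of robot time: both screws are slackened by about 1.4 rad (left one clockwise, right one anticlockwise; each gave on the first direction tried, so I did not try the other), the carriage rests against its head-rest stop, and the bystanders looked unmoved in the last picture; no verdict was returned.

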